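Clamp a reagent bottle in the cam clamp

TASK

Stand the blue-capped reagent bottle upright in the V-shaped nest of the cam clamp and let go of it; then turn the crank anticlockwise (seen from above) until the brass roller rests on the green flat dwell of the cam, so that the bottle stays firmly clamped when you let go of the crank. Do not run the roller off the far end of the green dwell, and leave the red-capped bottle and the timer where they are.

Things in the scene. Friction and masses are not known exactly. Their poses are not given: they have to be found in the camera images.
- blue_bottle_mid (a point): Centre of the loose white reagent bottle with a blue screw cap and blue ring: 44 mm diameter, 95 mm tall, about 0.11 kg, standing on the worktop. The point is on its axis, 47.5 mm above its underside (so about z = 0.0475 at the start); z is the bottle's axis.
- red_bottle_mid (a point): Centre of the other loose bottle, with red cap and red ring: 40 mm diameter, 85 mm tall; the point is 42.5 mm above its underside. A bystander, not to be disturbed.
- timer: Loose white lab timer, 68x62x18 mm, lying on the worktop; origin at the centre of its underside. A bystander, not to be disturbed.
- cam_clamp: Cam clamp fixed to the worktop: aluminium plate 100 (its x) by 215 mm (its y), 8 mm thick, carrying from its -y end to its +y end: blue V-block, sprung blue jaw, follower with brass roller, steel cam on an upright shaft with a crank. Origin on the worktop, z up, yaw varies. Apart from the shaft hub, crank and grip nothing on it is higher than 37 mm above the worktop.
- nest (a point): Where the underside centre of the clamped bottle rests: on the plate's top, 8 mm above the worktop. Axes as the clamp's. The bottle then touches both faces of the V-block on its -y side (120 degree V, 26 mm tall above the plate). The open jaw's face is 32 mm away on the +y side, 10 mm clear of a seated bottle, its top 36 mm above the worktop. The closing jaw pushes a bottle into the V.
- shaft (a point): A point on the upright axis of the crank and cam, 65 mm from the clamp's origin towards its +y, 70 mm above the worktop. Axes are those of the clamp.
- crank (a joint): Angle q, rad, growing anticlockwise from above; stops at 0 and 4.0. The arm points from the shaft along the clamp's +y turned anticlockwise by q - 1.75. Open below 1.7; by 2.65 the follower has moved 14 mm to the bottle; dwell (green, radius 38 mm) 2.65 to 3.35, middle 3.0; then it falls off. With a bottle in, springs push the crank off outside the dwell (to 5 N at the grip); in it it stays.
- crank_handle (a point): Middle of the crank's upright black grip: 22 mm diameter, 45 mm long, spinning freely on its pin, 55 mm from the shaft axis. The point is on the grip's axis, 90 mm above the worktop; the grip spans 67 to 112 mm.
- jaw: The sprung jaw, blue with a black rubber face 44 mm wide and 22 mm tall; origin at the centre of the face that meets the bottle, 24 mm above the worktop. It moves with the follower and gives up to 9 mm on its springs; with the bottle clamped in the dwell it presses it with about 6 N.

How it is judged (in metres and radians):
On the way, in this order (a step that is already met when the one before it is completed fails the run):
1. the blue-capped bottle stands upright in the nest between V-block and open jaw (axis within 12 mm sideways, and no more than 12 mm from the V) and is let go (x of blue_bottle_mid in the frame of nest between -0.012 and 0.012 m and y of blue_bottle_mid in the frame of nest between -0.006 and 0.012 m and z of blue_bottle_mid in the frame of nest below 0.051 m and angle between blue_bottle_mid's own z axis and vertical below 0.1 rad and contact force between the fingers and blue_bottle below 0.05 N), for 0.2 s.
2. the crank is turned until the roller is on the dwell (crank 2.67 to 3.33 rad) and the jaw presses the bottle (value of joint crank between 2.67 and 3.33 rad and contact force between jaw and blue_bottle above 2 N), for 0.2 s.
At the end, for the whole second after the job is handed in: The crank rests with the roller on the green dwell (2.67 to 3.33 rad, not moving), the jaw presses the blue-capped bottle with more than 2 N, and the bottle stands upright (within 0.1 rad) on the plate, seated in the V within 5 mm sideways and 4 mm lengthways (all of step 2 and velocity of joint crank between -0.05 and 0.05 rad/s and x of blue_bottle_mid in the frame of nest between -0.005 and 0.005 m and y of blue_bottle_mid in the frame of nest between -0.004 and 0.004 m and z of blue_bottle_mid in the frame of nest below 0.051 m and angle between blue_bottle_mid's own z axis and vertical below 0.1 rad and linear speed of blue_bottle below 0.02 m/s); the robot touches nothing.
It fails at once if the roller runs off the far end of the dwell (crank beyond 3.5 rad) (value of joint crank above 3.5 rad).
It fails at once if the blue-capped bottle is tipped over (angle between blue_bottle_mid's own z axis and vertical above 0.7 rad).
It fails at once if the red-capped bottle is pushed away or knocked over (distance of red_bottle_mid from where it was at the start of the episode above 0.02 m or angle between red_bottle_mid's own z axis and vertical above 0.3 rad).
It fails at once if the timer is pushed away (distance of timer from where it was at the start of the episode above 0.02 m).
It also fails if it takes over 51 s, if anything falls off the work surface, if the arm or the gripper's body presses on something with over 40 N, if the wrist force passes 120 N, or if a joint passes its speed limit or range.

ROBOT

A 7-joint arm with a two-finger parallel gripper is mounted at the origin on a cart in front of the work surface, level with it; the furniture and walls round the work are solid. World frame = base frame: x ahead of the robot, y to its left, z up, the work surface at z = 0. Lengths are in mm, angles in rad, forces in N, time in s.
With the tool pointing down it reaches from about 425 to 1025 mm from the base axis. Payload 9.4 kg.
Tool frame: the origin (TCP) lies midway between the tips of the shut fingers; the grasp point (between the pads) lies ctrl.hold_point_z behind it (ctrl.hold_point_z is the distance from the TCP to the grasp point, in mm); z points along the fingers, y is the line along which they close (so a half turn about z gives the same grasp; the last joint's range is limited). The gripper opens to 85 mm and grips with 20 to 120 N. Pads are 22 mm wide; open, the fingers measure 114 mm over their backs; the gripper's body (76 mm by 85 mm) begins 54 mm behind the grasp point. The pads swing forward as they close: fully open they stand 13 mm farther back than shut.
Start: joints at [1.081, 0.599, -0.003, 1.599, 0.002, 0.943, -0.08], TCP at [290.843, -664.104, 231.275] pointing down, gripper open.
Joint ranges: [-2.57, 2.57], [-0.35, 1.97], [-1.29, 1.29], [0.11, 2.56], [-1.05, 4.19], [0.11, 1.86], [-2.63, 2.63]. Speed limits (rad/s): [2.22, 2.22, 3.01, 3.01, 3.14, 3.14, 3.14].

INTERFACE

Orientations are given as [roll, pitch, yaw] about the fixed x, y, z axes, in that order (R = Rz(yaw) Ry(pitch) Rx(roll)).
In Python, from station import ctrl, imaging gives the robot as it stands.
- The arm moves only by the shell command python3 -m creep 'ROWS' [OPENING]. ROWS is JSON, a list of rows, each a list of 4 numbers: the shift along the tool's x, y, z in cm, then the turn about the tool's z in rad. In form: [[x, y, z, turn], ...]. A call has 1 to 20 rows; each row shifts and turns the commanded pose from where the row before left it, along the tool's axes as they then stand; what a row does not reach is not made up. A row lasts 1/12 s, in which the tool goes at most 41.7 mm and 7.16 degrees, less where a joint would pass 70% of its speed; a pose out of reach is approached as far as the arm can. A call is refused whole if a number of a shift passes 4.17 or a number of a turn 0.125, either way. A call with a gripper value outside its range is refused whole. OPENING is the opening, from 0 (shut) to 1 (fully open), set as the call begins (- or left out, the last holds). The fingers move at their own pace and stop on an object; the grip force is fixed at half the most. Time passes only in rows, so rows that do not move let the fingers close. It gives the time, the measured TCP pose, the force, the opening and the grip force at its end, in the units of the state.
- ctrl.sense(): the state, without advancing time (a new reading comes with each control period).
- imaging.snapshot(name): name is "scene" or "top" or "wrist"; returns a dict with "color" (384x512x3 uint8, red, green, blue), "depth" (384x512 float32, mm along the optical axis (not along the pixel's ray), 0 where there is no reading), "intrinsics" (3x3 intrinsics, pixels), "k1" (the pictures are not rectified: a ray, as slopes to the right and down, at radius r is drawn at 1 + k1 r^2 times it, then the intrinsics apply), "cam_to_world" (4x4, takes a point from camera to world coordinates). Camera axes: x right, y up, looking along -z (the intrinsics and any distortion apply to the point x, -y, -z); pixel columns grow to the right and rows downward; lengths in mm; the calibration is good to about 2 mm. A picture is of the moment at which its call begins.
- ctrl.hand_in(): hands the job in; it is judged then, once.
The state is a dict: "t": time; "joint_positions": joint angles; "qd": joint speeds; "joint_torque": joint torques, N m; "eef_pos": TCP position; "tcp_rot": TCP orientation; "contact_force": force on the tool from outside, world axes, zero at the start; "wrist_torque": the same for the moment, N m; "gripper_width": finger opening in mm; "finger_force": force on a finger pad.
Only numpy, scipy, OpenCV 4.12 (cv2) and the standard library are available. Lean on these libraries where they do the work, as an engineer would, in place of code of your own. Each camera call takes 0.05 s, during which the arm holds its last target. There are 200 camera calls.

## Working session

There is one attempt and no reset: what is moved stays moved. The work goes in short steps, Python scripts to look and compute and a shell command to move; the robot and the scene stay as the last step left them, time stands still between calls to the robot, and variables do not carry over. Pictures are saved under pics/ and viewed, at most 10 in all, crops included, and the job is handed in when it is done.

```bash
mkdir -p pics; ls
cat > h.py <<'E'
import numpy as np, cv2, pickle
from station import ctrl, imaging
def snap(n,tag):
    s=imaging.snapshot(n); pickle.dump(s,open(f'pics/{tag}.pkl','wb'))
    cv2.imwrite(f'pics/{tag}.png',s['color'][:,:,::-1]); return s
def ray(s,u,v):
    K=np.array(s['intrinsics']); a=np.array([(u-K[0,2])/K[0,0],(v-K[1,2])/K[1,1]]); b=a.copy()
    for _ in range(20): b=a/(1+s['k1']*(b@b))
    return b
def px(s,u,v,z=None):
    "world point from depth, or on plane z"
    b=ray(s,u,v); T=np.array(s['cam_to_world']); d=np.array([b[0],-b[1],-1.])
    if z is None:
        D=s['depth'][int(round(v)),int(round(u))]; return T[:3,:3]@(d*D)+T[:3,3]
    w=T[:3,:3]@d; return T[:3,3]+w*(z-T[2,3])/w[2]
def load(t): return pickle.load(open(f'pics/{t}.pkl','rb'))
E
python3 - <<'E'
from h import *
a=snap('scene','s1');b=snap('top','t1')
im=np.vstack([a['color'],b['color']])
cv2.imwrite('pics/both.png',cv2.resize(cv2.cvtColor(b['color'],cv2.COLOR_RGB2BGR),(800,600)))
print(ctrl.sense(),ctrl.hold_point_z, b['cam_to_world'])
E
```

```text
pics
{'t': 0.1, 'joint_positions': array([ 1.08131648,  0.6000479 , -0.00255423,  1.60005318,  0.00180285,
        0.94293449, -0.0798019 ]), 'qd': array([-0.00027706, -0.00293882,  0.00061262, -0.00201139,  0.00116029,
        0.00042808, -0.00059182]), 'joint_torque': array([ 6.45113221e-03, -7.77988243e+01,  1.56926762e+00, -2.58618253e+01,
        1.24280259e-02,  5.54347163e-03, -3.08239305e-05]), 'eef_pos': array([ 290.65763008, -663.71165032,  230.49998973]), 'tcp_rot': array([-3.14015782e+00,  1.29963600e-04,  4.12847173e-01]), 'contact_force': array([ 0.84094588,  0.53204061, -1.64663975]), 'wrist_torque': array([0.01348015, 0.01838203, 0.04044437]), 'finger_force': 0.0, 'gripper_width': 84.87511895408626} 18.700000000000003 [[-1.45501119e-02  9.87189173e-01 -1.58889366e-01  3.65346677e+02]
 [-9.99877697e-01 -1.34536448e-02  7.97435286e-03  3.18838257e+01]
 [ 5.73455372e-03  1.58985961e-01  9.87264189e-01  1.12876848e+03]
 [ 0.00000000e+00  0.00000000e+00  0.00000000e+00  1.00000000e+00]]
```

View pics/both.png

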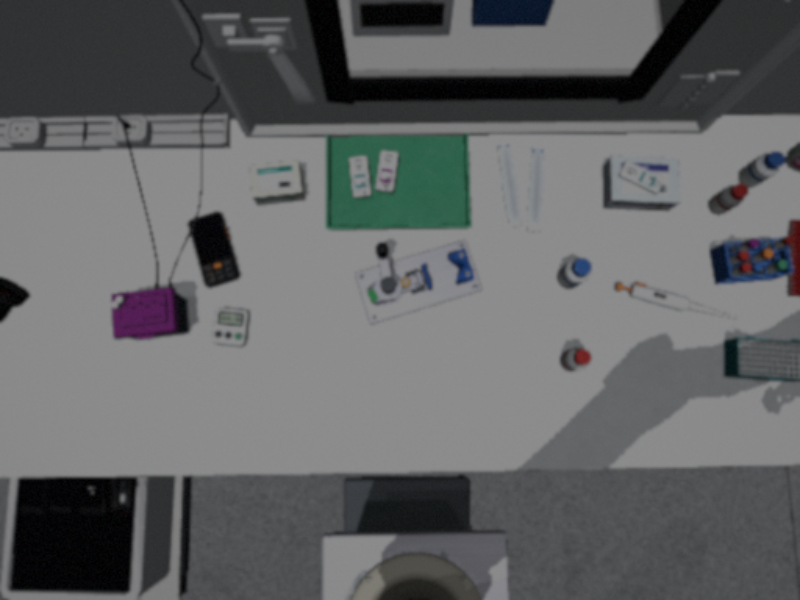

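View pics/s1.png

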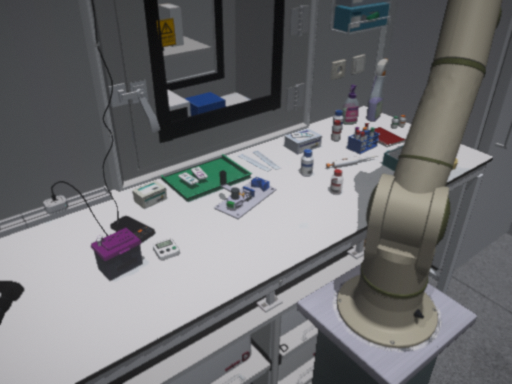

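The top view shows the blue bottle's cap at (581,267) and the red one at (583,357), in 800x600 pixels. The clamp plate's corners are (355,273), (465,241), (481,290) and (372,322). The V-block is to the right, the shaft is near (389,286) and the grip is at (383,248).

Run:
```python
from h import *
s=load('t1'); np.set_printoptions(precision=1,suppress=True); f=.64
P=lambda u,v,z=None: px(s,u*f,v*f,z)
c=[P(*k,8) for k in [(355,273),(465,241),(481,290),(372,322)]]
for p in c: print(p)
o=np.mean(c,0); yd=(c[0]+c[3]-c[1]-c[2])/2; print('o',o,'len',np.linalg.norm(yd),'wid',np.linalg.norm(c[0]-c[3]))
yd/=np.linalg.norm(yd); print('y dir',yd,'yaw',np.arctan2(-yd[0],yd[1]),'shaft',o+65*yd)
for n,uv,z in [('blue',(581,267),95),('red',(583,357),85),('shafttop',(389,286),80),('grip',(383,249),112),('V',(461,266),34)]: print(n,P(*uv,z),P(*uv))
big=cv2.resize(s['color'][140:240,215:395,::-1],(800,444),interpolation=cv2.INTER_CUBIC); cv2.imwrite('pics/c1.png',big)
```

```text
[609.3 100.4   8. ]
[ 667.1 -103.     8. ]
[ 574.5 -129.3    8. ]
[518.4  70.1   8. ]
o [592.3 -15.4   8. ] len 209.2814423704023 wid 95.86639874558857
y dir [-0.3  1.   0. ] yaw 0.2756813281821417 shaft [574.6  47.1   8. ]
blue [ 595.8 -288.4   95. ] [ 595.6 -288.2   95.6]
red [ 443.8 -285.4   85. ] [ 443.8 -285.4   85.1]
shafttop [570.2  38.1  80. ] [572.4  38.2  68.4]
grip [627.   47.2 112. ] [627.3  47.2 110.9]
V [613.9 -91.2  34. ] [613.8 -91.1  34.8]
```

View pics/c1.png

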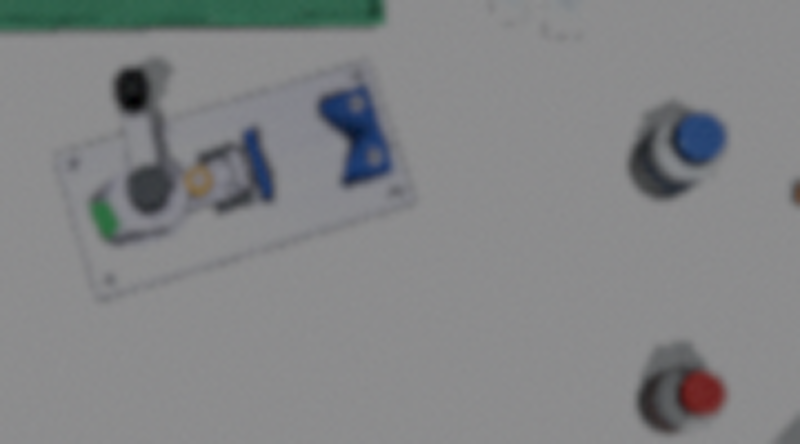

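```bash
python3 -m creep '[[3.07,-1.59,0,0],[3.07,-1.59,0,0],[3.07,-1.59,0,0],[3.07,-1.59,0,0],[3.07,-1.59,0,0],[3.07,-1.59,0,0],[3.07,-1.59,0,0],[3.07,-1.59,0,0],[3.07,-1.59,0,0],[3.07,-1.59,0,0],[3.07,-1.59,0,0],[3.07,-1.59,0,0],[3.07,-1.59,0,0],[3.07,-1.59,0,0],[0,0,0,-0.12],[0,0,0,-0.12],[0,0,0,-0.12],[0,0,0,-0.12],[0,0,0,-0.12],[0,0,0,-0.12]]' 1
python3 -m creep '[[0,0,0,-0.12],[0,0,0,-0.12],[0,0,0,-0.12],[0,0,0,-0.12],[0,0,0,-0.12],[0,0,0,-0.12],[0,0,0,0]]'
python3 - <<'E'
from h import *
s=snap('wrist','w1'); snap('top','t2'); e=ctrl.sense(); print(e['eef_pos'],e['tcp_rot'],e['joint_positions'],s['cam_to_world'])
E
```

```text
t: 1.77
eef_pos: [595.0, -287.7, 230.9]
tcp_rot: [-3.141, 0.0, 1.139]
contact_force: [0.1, -0.1, 0.4]
gripper_width: 85.1
finger_force: 0.0
t: 2.35
eef_pos: [594.8, -288.0, 230.7]
tcp_rot: [-3.141, -0.001, 1.858]
contact_force: [0.3, 0.6, -0.9]
gripper_width: 85.4
finger_force: 0.0
[ 594.95726122 -287.95459704  230.91312032] [-3.14125502e+00 -6.14659000e-04  1.84843516e+00] [ 0.63297819  0.55099638 -0.4107292   1.73695971  0.26755718  0.9098381
  0.38846779] [[ 9.59435289e-01 -2.68246767e-01 -8.67617262e-02  5.72419080e+02]
 [ 2.81928925e-01  9.12786292e-01  2.95528790e-01 -2.12583617e+02]
 [-7.97281908e-05 -3.08001390e-01  9.51385903e-01  3.73265153e+02]
 [ 0.00000000e+00  0.00000000e+00  0.00000000e+00  1.00000000e+00]]
```

View pics/w1.png

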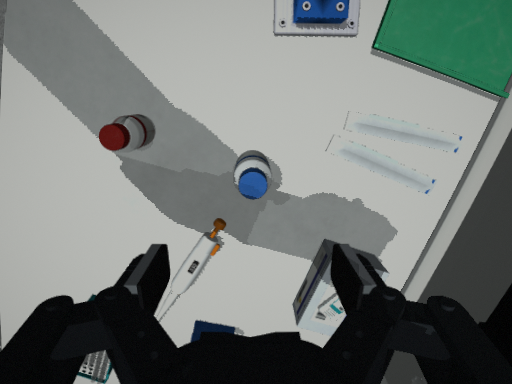

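The wrist view shows the blue cap at (253,183), the red cap at (114,137) and the V-block's end of the plate at the top (316,15). A box lies at about (325,290).

Run:
```python
from h import *
np.set_printoptions(precision=1,suppress=True)
s=load('w1')
print(px(s,253,183,95),px(s,253,183),px(s,325,300),px(s,325,245),px(s,297,315),px(s,252,160))
print(px(s,274,35,8),px(s,358,35,8))
```

```text
[ 598.3 -289.2   95. ] [ 598.3 -289.2   95.1] [ 746.4 -434.9   50.9] [ 730.3 -370.1   15.9] [ 724.1 -481.4   36.6] [ 592.3 -271.8   67.9]
[ 578.6 -133.6    8. ] [ 673.3 -104.4    8. ]
```

```bash
python3 -m creep '[[-0.2,0.23,1.5,-0.02],[0,0,2.5,0],[0,0,2.5,0],[0,0,2.5,0],[0,0,2.5,0],[0,0,2.5,0],[0,0,2.5,0],[0,0,1.5,0],[0,0,1,0],[0,0,0,0],[0,0,0,0]]' 1
python3 -m creep '[[0,0,0,0],[0,0,0,0],[0,0,0,0],[0,0,0,0],[0,0,0,0],[0,0,0,0],[0,0,0,0],[0,0,0,0]]' 0
```

```text
t: 3.37
eef_pos: [598.0, -288.8, 40.9]
tcp_rot: [-3.141, -0.0, 1.872]
contact_force: [0.1, -1.3, 0.5]
gripper_width: 85.8
finger_force: 0.0
t: 4.03
eef_pos: [598.5, -289.4, 42.5]
tcp_rot: [3.14, 0.001, 1.872]
contact_force: [-0.7, -0.6, 4.7]
gripper_width: 43.1
finger_force: 60.3
```

```bash
python3 -m creep '[[0,0,-2,0],[0,0,-3,0],[0,0,-3,0],[1,0.5,-2,0],[2,1,0,0],[2,1,0,0],[2,1,0,0],[2,1,0,0],[1,0.5,0,0],[0,0,0,0],[0,0,0,0]]'
python3 - <<'E'
from h import *
s=snap('wrist','w2'); e=ctrl.sense(); print(e['eef_pos'],e['tcp_rot'])
cv2.imwrite('pics/w2b.png',cv2.resize(s['color'][:,:,::-1],(800,600),interpolation=cv2.INTER_CUBIC))
E
```

```text
t: 4.95
eef_pos: [616.0, -179.0, 141.4]
tcp_rot: [-3.141, 0.001, 1.874]
contact_force: [0.5, -0.9, -1.2]
gripper_width: 42.9
finger_force: 61.1
[ 615.72059677 -180.09070194  141.27847331] [-3.14095346e+00  9.09961128e-04  1.87200959e+00]
```

View pics/w2b.png

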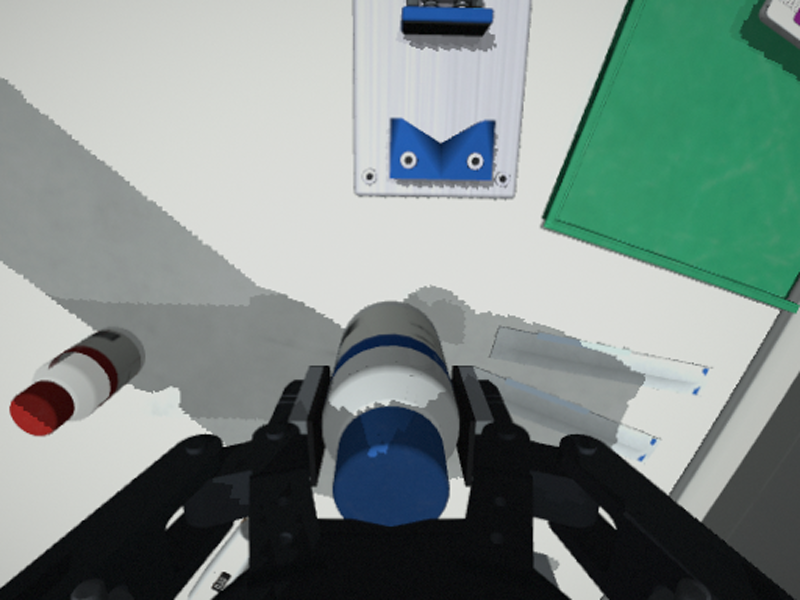

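The V-block's vertex is at (441,143), with wing tips at (391,119) and (495,121). The jaw's top front edge runs from (403,22) to (492,24), and the plate's end corners are (355,195) and (515,197).

Run:
```python
from h import *
np.set_printoptions(precision=1,suppress=True)
s=load('w2'); P=lambda u,v,z=None: px(s,u*.64,v*.64,z)
a,b=P(391,119,34),P(495,121,34); print('wings',a,b,np.linalg.norm(a-b)); 
c,d=P(355,195,8),P(515,197,8); print('corners',c,d,np.linalg.norm(c-d))
j,k=P(403,22,36),P(492,24,36); print('jaw',j,k,np.linalg.norm(j-k))
yw=[np.arctan2((q-p)[1],(q-p)[0]) for p,q in((a,b),(c,d),(j,k))]; print('yaw',np.round(yw,3))
v=P(441,143,34); print('vertex',v, P(441,143),'depth wing',P(400,140))
y=np.mean(yw); yd=np.array([-np.sin(y),np.cos(y),0]); xd=np.array([np.cos(y),np.sin(y),0])
o=(c+d)/2+107.5*yd
for n,p in [('vertex',v+25.4*yd),('wings',(a+b)/2+0*yd),('jaw',(j+k)/2-32*yd)]: print(n,p,'in clamp',(p-o)@xd,(p-o)@yd)
print('o',o,'shaft',o+65*yd)
# bottle bottom front silhouette check
```

```text
wings [587.  -85.4  34. ] [640.  -69.7  34. ] 55.26733846086085
corners [ 578.4 -131.7    8. ] [ 672.5 -103.4    8. ] 98.27300094617456
jaw [579.1 -39.9  36. ] [621.8 -27.2  36. ] 44.58794449385749
yaw [0.3 0.3 0.3]
vertex [616.2 -88.9  34. ] [616.2 -89.   34.4] depth wing [594.8 -94.   32.9]
vertex [609.  -64.6  34. ] in clamp -0.6720608161214301 -52.009591593589356
wings [613.5 -77.5  34. ] in clamp -0.03477129140795654 -65.67832385980948
jaw [609.6 -64.2  36. ] in clamp 0.05383490008243008 -51.79535471781926
o [594.7 -14.6   8. ] shaft [576.2  47.7   8. ]
```

```bash
python3 -m creep '[[1,0.25,0,0],[2,0.5,0,0],[2.5,0.6,0,0],[2.5,0.6,0,0],[2,0.5,0,0],[1.53,0.36,0,0],[0,0,1,0],[0,0,2,0],[0,0,2,0],[0,0,1.5,0],[0,0,0.8,0],[0,0,0.4,0],[0,0,0.4,0],[0,0,0.4,0],[0,0,0,0],[0,0,0,0]]'
```

```text
t: 6.33
eef_pos: [608.7, -60.5, 56.6]
tcp_rot: [3.141, 0.0, 1.873]
contact_force: [-0.2, -0.1, -0.9]
gripper_width: 42.8
finger_force: 61.1
```

```bash
python3 -m creep '[[0,0,0.3,0],[0,0,0.2,0],[0,0,0.1,0],[0,0,0,0],[0,0,0,0]]'
python3 - <<'E'
from h import *
s=snap('wrist','w3'); e=ctrl.sense(); print(e['eef_pos'],e['contact_force'])
cv2.imwrite('pics/w3b.png',cv2.resize(s['color'][:,:,::-1],(800,600),interpolation=cv2.INTER_CUBIC))
E
```

```text
t: 6.75
eef_pos: [608.6, -60.3, 50.5]
tcp_rot: [3.141, 0.0, 1.873]
contact_force: [-1.0, 0.1, 2.7]
gripper_width: 42.8
finger_force: 61.3
[608.58038205 -60.28502772  50.50534335] [-1.57232877 -0.31033596  2.42236986]
```

View pics/w3b.png

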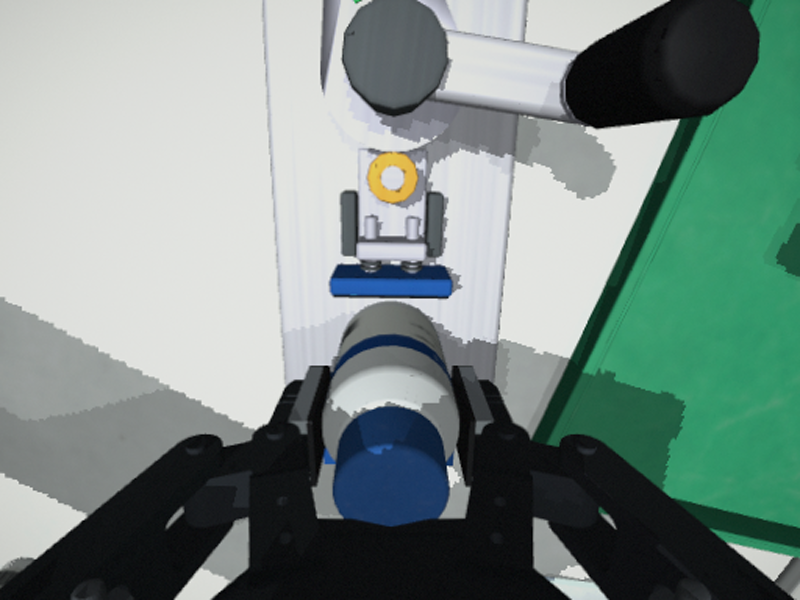

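```bash
python3 -m creep '[[0,0,0.1,0],[0,0,0,0],[0,0,0,0]]'
python3 -m creep '[[0,0,0,0],[0,0,0,0],[0,0,0,0],[0,0,0,0],[0,0,0,0],[0,0,0,0],[0,0,0,0]]' 1
python3 -m creep '[[0,0,-1,0],[0,0,-2,0],[0,0,-3,0],[0,0,-3,0],[0,0,-2,0],[0,0,-1,0],[0,0,0,0]]'
python3 - <<'E'
from h import *
np.set_printoptions(precision=1,suppress=True)
s=load('w3'); P=lambda u,v,z=None: px(s,u*.64,v*.64,z)
print('hub',P(395,55),'grip',P(712,55),P(712,55,112))
w=snap('wrist','w4');cv2.imwrite('pics/w4b.png',cv2.resize(w['color'][:,:,::-1],(800,600),interpolation=cv2.INTER_CUBIC))
E
```

```text
t: 7.05
eef_pos: [608.6, -60.3, 50.5]
tcp_rot: [3.141, 0.001, 1.873]
contact_force: [-4.3, 0.5, 14.8]
gripper_width: 42.8
finger_force: 62.6
t: 7.63
eef_pos: [608.5, -60.3, 49.1]
tcp_rot: [-3.141, -0.0, 1.873]
contact_force: [-0.7, -0.3, -0.1]
gripper_width: 85.3
finger_force: 0.0
t: 8.22
eef_pos: [609.7, -60.4, 172.0]
tcp_rot: [3.138, 0.002, 1.872]
contact_force: [-0.6, 0.4, -0.5]
gripper_width: 85.4
finger_force: 0.0
hub [578.7  39.1  68.6] grip [633.2  48.6 110.1] [632.1  47.8 112. ]
```

View pics/w4b.png

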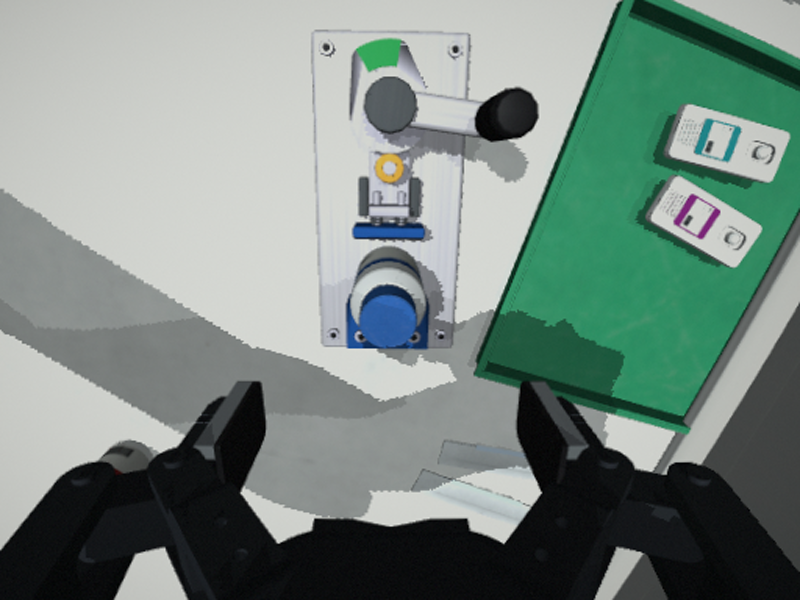

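The bottle stands in the nest, with its cap at (388,318). The hub is at (390,104), the grip's top at (514,112) and the plate's far corners at (313,32) and (470,35).

Run:
```python
from h import *
np.set_printoptions(precision=1,suppress=True)
s=load('w4'); P=lambda u,v,z=None: px(s,u*.64,v*.64,z)
h,g,b=P(390,104),P(514,112,112),P(388,318,103)
print('hub',h,'grip',g,P(514,112),'cap',b,P(388,318)); c,d=P(313,32,8),P(470,35,8); print(c,d,np.linalg.norm(d-c))
y=.2925; xd=np.array([np.cos(y),np.sin(y),0]); yd=np.array([-np.sin(y),np.cos(y),0])
print('yaw',np.arctan2((d-c)[1],(d-c)[0]),'shaft',(c+d)/2-42.5*yd)
print('hub-cap',(h-b)@xd,(h-b)@yd,'grip-hub',(g-h)@xd,(g-h)@yd)
```

```text
hub [578.6  40.   67.2] grip [631.5  48.4 112. ] [631.5  48.4 111.9] cap [608.5 -60.7 103. ] [608.6 -60.9 102.3]
[518.9  72.1   8. ] [612.4  99.5   8. ] 97.4878403171293
yaw 0.28432489564433233 shaft [577.9  45.1   8. ]
hub-cap 0.33149679446267655 104.99127607698146 grip-hub 53.07946275679884 -7.153407573053272
```

```bash
python3 -m creep '[[1.24,0.71,0,0],[2,1.1,0,0],[2,1.1,0,0],[2,1.1,0,0],[1.5,0.8,0,0],[1,0.5,0,0],[0,0,1,0],[0,0,2,0],[0,0,2,0],[0,0,2,0],[0,0,1.5,0],[0,0,0.7,0],[0,0,0,0],[0,0,0,0]]' 0.55
python3 -m creep '[[0,0,0,0],[0,0,0,0],[0,0,0,0],[0,0,0,0],[0,0,0,0],[0,0,0,0]]' 0
```

```text
t: 9.43
eef_pos: [629.9, 48.0, 76.6]
tcp_rot: [-3.14, -0.0, 1.872]
contact_force: [0.1, -0.1, 0.8]
gripper_width: 46.9
finger_force: 0.0
t: 9.93
eef_pos: [632.5, 49.0, 78.7]
tcp_rot: [3.137, 0.0, 1.873]
contact_force: [4.5, 0.2, -1.6]
gripper_width: 20.2
finger_force: 59.1
```

Run:
```python
from h import *
np.set_printoptions(precision=1,suppress=True)
w=snap('wrist','w5'); cv2.imwrite('pics/w5b.png',cv2.resize(w['color'][:,:,::-1],(800,600),interpolation=cv2.INTER_CUBIC)); e=ctrl.sense(); print(e['eef_pos'],e['contact_force'],e['gripper_width'],e['joint_positions'])
```

```text
[632.6  49.   78.7] [ 4.4  0.5 -0.6] 20.091492567951647 [ 0.   0.7 -0.3  1.9  0.4  0.6 -0.2]
```

View pics/w5b.png

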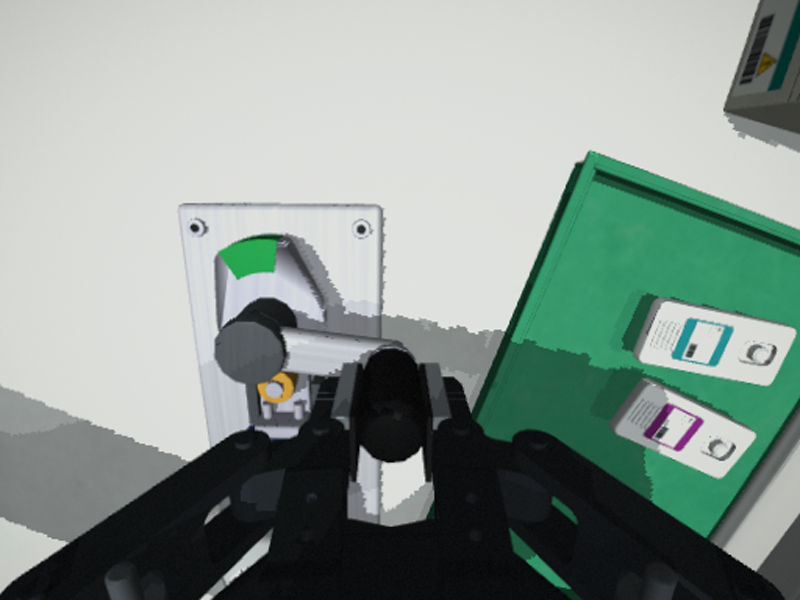

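The fingers hold the grip, with the roller still on the open part of the cam. Next I work out the arc.

Run:
```python
import numpy as np
q=np.arange(0,3.01,.15); f=q-1.75; p=5.5*np.c_[np.cos(f),-np.sin(f)]
print(np.c_[q[1:],np.diff(p,axis=0)].round(2).tolist())
```

```text
[[0.15, 0.82, 0.09], [0.3, 0.82, -0.04], [0.45, 0.81, -0.16], [0.6, 0.78, -0.28], [0.75, 0.72, -0.39], [0.9, 0.66, -0.5], [1.05, 0.58, -0.59], [1.2, 0.48, -0.67], [1.35, 0.38, -0.73], [1.5, 0.26, -0.78], [1.65, 0.14, -0.81], [1.8, 0.02, -0.82], [1.95, -0.1, -0.82], [2.1, -0.22, -0.79], [2.25, -0.34, -0.75], [2.4, -0.45, -0.69], [2.55, -0.55, -0.62], [2.7, -0.63, -0.53], [2.85, -0.7, -0.43], [3.0, -0.76, -0.32]]
```

```bash
python3 -m creep '[[0.82,0.3,0,0],[0.82,-0.04,0,0],[0.81,-0.16,0,0],[0.78,-0.28,0,0],[0,0,0,0],[0,0,0,0]]'
```

```text
t: 10.48
eef_pos: [617.7, 78.8, 78.5]
tcp_rot: [-3.14, 0.001, 1.873]
contact_force: [-3.7, -2.5, 8.2]
gripper_width: 20.2
finger_force: 60.2
```

```bash
python3 -m creep '[[0.72,-0.39,0,0],[0.66,-0.5,0,0],[0.58,-0.59,0,0],[0.48,-0.67,0,0],[0.38,-0.73,0,0],[0.26,-0.78,0,0],[0,0,0,0],[0,0,0,0]]'
```

```text
t: 11.15
eef_pos: [574.4, 95.1, 78.5]
tcp_rot: [-3.141, 0.003, 1.871]
contact_force: [-1.0, -7.0, 7.7]
gripper_width: 20.2
finger_force: 60.1
```

```bash
python3 -m creep '[[-0.02,-0.81,0,0],[-0.05,-0.82,0,0],[-0.1,-0.82,0,0],[-0.22,-0.79,0,0],[-0.34,-0.75,0,0],[0,0,0,0],[0,0,0,0]]'
python3 -m creep '[[-0.45,-0.69,0,0],[-0.55,-0.62,0,0],[0,0,0,0],[0,0,0,0]]'
```

```text
t: 11.73
eef_pos: [539.0, 78.5, 78.4]
tcp_rot: [3.14, 0.0, 1.873]
contact_force: [1.2, -0.9, 9.2]
gripper_width: 20.0
finger_force: 60.3
t: 12.07
eef_pos: [529.7, 65.8, 78.4]
tcp_rot: [3.139, -0.0, 1.873]
contact_force: [1.1, 0.9, 10.4]
gripper_width: 20.1
finger_force: 60.3
```

Run:
```python
import numpy as np
from scipy.optimize import least_squares as L
p=np.array([(632.6,49),(617.7,78.8),(574.4,95.1),(539,78.5),(529.7,65.8)])
r=L(lambda c:np.hypot(*(p-c).T)-55,[578,43]); print(r.x,r.fun)
d=p-r.x; print(np.unwrap(np.arctan2(d[:,1],d[:,0]))-np.pi/2-.295+1.75)
```

```text
[578.39971231  40.22858176] [-0.09454523  0.06602326  0.01699954 -0.07242237  0.00508531]
[0.04464608 0.66024223 1.52776376 2.2549237  2.54228382]
```

```bash
python3 -m creep '[[-0.63,-0.53,0,0],[-0.7,-0.43,0,0],[-0.73,-0.32,0,0],[0,0,0,0],[0,0,0,0],[0,0,0,0],[0,0,0,0]]'
python3 - <<'E'
from h import *
e=ctrl.sense(); d=e['eef_pos'][:2]-[578.4,40.23]; print(np.hypot(*d),np.arctan2(d[1],d[0])-np.pi/2-.295+1.75, e['contact_force'])
w=snap('wrist','w6'); cv2.imwrite('pics/w6b.png',cv2.resize(w['color'][:,:,::-1],(800,600),interpolation=cv2.INTER_CUBIC))
E
```

```text
t: 12.65
eef_pos: [523.4, 41.7, 78.4]
tcp_rot: [3.14, 0.001, 1.873]
contact_force: [-0.2, -1.3, 11.9]
gripper_width: 20.0
finger_force: 60.5
55.05585304484022 2.9987039973215044 [-0.22016869 -1.31991901 11.93967513]
```

View pics/w6b.png

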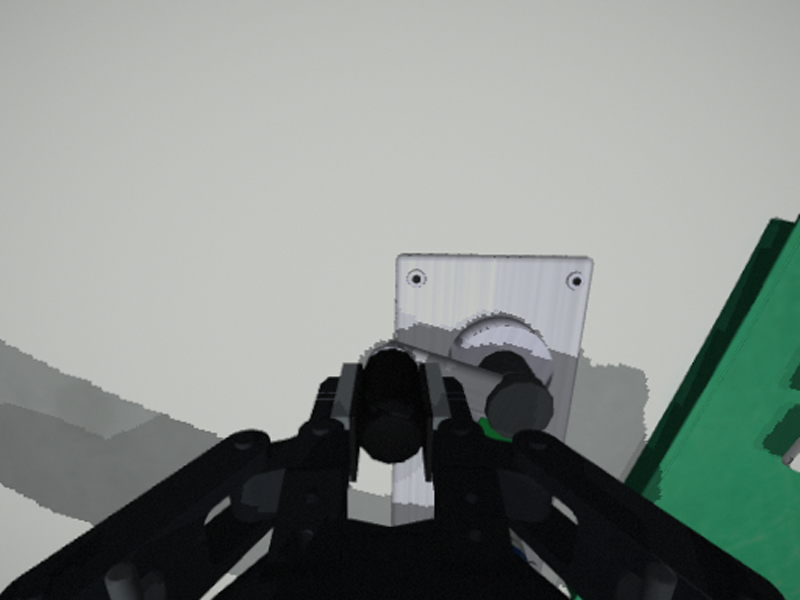

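The crank is at about 3.0, with the green dwell facing the roller beside the hub at (490,430). I release the grip and lift.

```bash
python3 -m creep '[[0,0,0,0],[0,0,0,0],[0,0,0,0],[0,0,0,0],[0,0,0,0]]' 0.5
python3 -m creep '[[0,0,-0.5,0],[0,0,-1,0],[0,0,-2,0],[0,0,-3,0],[0,0,-3,0],[-2,0,-2,0],[-3,0,0,0],[-3,0,0,0],[-3,0,0,0],[-3,0,0,0],[-2,0,0,0],[0,0,0,0],[0,0,0,0],[0,0,0,0]]'
python3 - <<'E'
from h import *
np.set_printoptions(precision=1,suppress=True)
w=snap('wrist','w7'); cv2.imwrite('pics/w7b.png',cv2.resize(w['color'][:,:,::-1],(800,600),interpolation=cv2.INTER_CUBIC))
E
```

```text
t: 13.12
eef_pos: [522.9, 41.6, 77.1]
tcp_rot: [-3.141, -0.0, 1.873]
contact_force: [0.2, 1.1, 0.1]
gripper_width: 42.7
finger_force: 0.0
t: 14.28
eef_pos: [570.6, -110.4, 192.8]
tcp_rot: [3.141, -0.001, 1.873]
contact_force: [0.2, 0.2, 0.4]
gripper_width: 42.8
finger_force: 0.0
```

View pics/w7b.png

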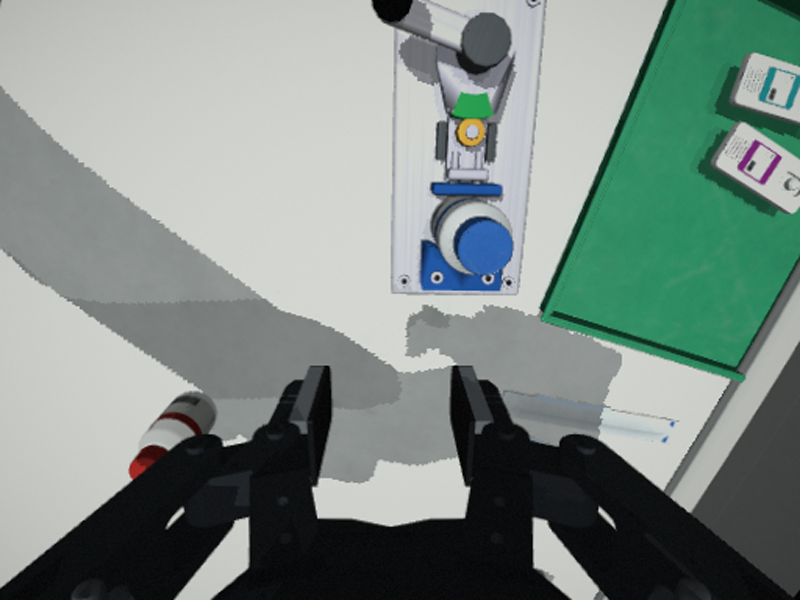

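The roller (471,131) sits in the middle of the green dwell, and the jaw rests against the bottle (cap at 483,247). I check the cap's position before handing in.

Run:
```python
from h import *
s=load('w7'); c=px(s,483*.64,247*.64,103); print(c, px(s,483*.64,247*.64))
if abs(c[0]-610)<6 and abs(c[1]+66)<7: print(ctrl.hand_in())
```

```text
[607.88746853 -64.44746587 103.        ] [608.01101263 -64.50629332 102.52995952]
the job is handed in; nothing more can be done
None
```

The blue-capped bottle stands clamped in the nest with the crank at about 3.0 rad, mid-dwell, and the gripper is clear of everything; I've handed the job in, but no verdict came back.

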